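Take the left-hand cap nut off the colour mill

ROBOT

A 6-joint arm with a two-finger parallel gripper is mounted at the origin on the work surface. World frame = base frame: x ahead of the robot, y to its left, z up, the work surface at z = 0. Lengths are in m, angles in degrees, forces in N, time in s.
With the tool pointing down it reaches from about 0.4 to 0.825 m from the base axis. Payload 7 kg.
Tool frame: the origin (TCP) lies midway between the tips of the shut fingers; the grasp point (between the pads) lies 19 mm behind it (ctrl.hold_point_z is the distance from the TCP to the grasp point, in m); z points along the fingers, y is the line along which they close (so a half turn about z gives the same grasp; the last joint's range is limited). The gripper opens to 88 mm and grips with 3 to 60 N. Pads are 19 mm wide; open, the fingers measure 130 mm over their backs; the gripper's body (78 mm by 193 mm) begins 47 mm behind the grasp point.
Start: joints at [82.111, 20.546, 0.682, 0, -70.136, -16.507], TCP at [0.279, 0.615, 0.227] pointing down, gripper open.
Joint ranges: [-176.03, 176.03], [-82.01, 121.73], [-58.28, 71.71], [-173.87, 95.51], [-174.79, -0.11], [-173.66, 173.66]. Speed limits (degrees/s): [136.94, 136.94, 172.46, 180, 180, 180].

INTERFACE

Orientations are given as [roll, pitch, yaw] about the fixed x, y, z axes, in that order (R = Rz(yaw) Ry(pitch) Rx(roll)).
In Python, from plant import ctrl gives the robot as it stands.
- The arm moves only by the tool apply_moves, never from a script. Its argument "deltas" is a list of rows, each an object with "fingers": the finger opening in mm, from 0 to 87.6; "delta_pos": the shift along the tool's x, y, z in mm, a list of three; "angular": the turn, a rotation vector about the tool's x, y, z in degrees, a list of three. A call has 1 to 10 rows; each row is the pose to reach, as a shift and turn from the pose commanded when the call began, along the tool's axes at that moment; what a row does not reach only later rows make up. A row lasts 1/10 s, in which the tool goes at most 50 mm and 8.59 degrees, less where a joint would pass 70% of its speed; a pose out of reach is approached as far as the arm can. A call with a gripper value outside its range is refused whole. The fingers move at their own pace and stop on an object; the grip force is fixed at half the most. Time passes only in rows, so rows that repeat a pose let the fingers close. It gives the time, the measured TCP pose, the force, the opening and the grip force at its end, in the units of the state.
- ctrl.get_obs(): the state, without advancing time (a new reading comes with each control period).
- ctrl.snapshot(name): name is "scene" or "top" or "wrist"; returns the picture (400x640x3 uint8, red, green, blue); there is no depth.
- ctrl.camera_params(name): a dict with "fx", "fy", "cx", "cy" (pixels), "cam_to_world" (4x4, takes a point from camera to world coordinates); the wrist camera has in their place "mount" (4x4, takes a point from camera to tool coordinates, whose origin is the TCP and whose axes are the flange's). Camera axes: x right, y up, looking along -z (the intrinsics and any distortion apply to the point x, -y, -z); pixel columns grow to the right and rows downward; lengths in m; the calibration is good to about 2 mm. A picture is of the moment at which its call begins: read the wrist's pose just before it. camera_params takes no time and is no camera call.
- ctrl.close_job(): hands the job in; it is judged then, once.
The state is a dict: "clock": time; "joint_pos": joint angles; "qvel": joint speeds; "tau": joint torques, N m; "tool_pos": TCP position; "orientation": TCP orientation; "force": force on the tool from outside, world axes, zero at the start; "moment": the same for the moment, N m; "opening": finger opening in m; "gripper_force": force on a finger pad.
Only numpy, scipy, OpenCV 4.12 (cv2) and the standard library are available. Lean on these libraries where they do the work, as an engineer would, in place of code of your own. Each camera call takes 0.05 s, during which the arm holds its last target. There are 200 camera calls.

TASK

Unscrew the cap nut from the spindle of the colour mill. It has a reverse (left-hand) thread, so it comes off clockwise seen from above; follow it up as it rises and never strain it against the thread. Once it is free, lift it off and set it down gently, standing on its open rim, in the white parts tray, leaving everything else on the bench alone.

Things in the scene. Friction and masses are not known exactly. Their poses are not given: they have to be found in the camera images.
- nut: Bare aluminium cap nut: round cap 53 mm in diameter, 47 mm high, open below, closed above, a flat thumb bar across its top, 69 mm high in all, about 0.16 kg. Origin: centre of the open rim (underside), on the thread axis, z up, x along the bar. Starts screwed home on the spindle, rim about 86 mm above the table, its yaw varying, with some 1.5 mm of sideways play.
- nut_bar (a point): Centre of the nut's thumb bar, the place to grip and turn: 46 mm long (along the nut's x), 12 mm thick (along its y), 22 mm high, from 47 to 69 mm above the nut's rim; this point is 58 mm above the rim. Turning needs up to about 0.4 N m at first.
- spindle_top (a point): Centre of the spindle's top face, 127 mm above the table, hidden by the nut at first. Coarse LEFT-HAND thread: turning the nut clockwise from above (yaw decreasing) raises it; how far per turn is not given: follow it by feel. Free after some 1.7 to 2.6 rad, differing, to be felt: engaged it lifts at most 2.5 mm, free it lifts off without resistance. Counter-clockwise only jams it.
- mill: Fixed white box housing 190 x 170 mm, 70 mm high, with an upright steel spindle (thread 40 mm wide). Origin: on the spindle axis at table level; housing from -85 to 105 mm in x, 85 mm to each side. A sprung dark plate under the nut, 64 mm wide, loads the thread with about 10 N, fading over the first 6 mm of rise. Over 35 N between nut and mill (about 18 N at rest) harms the thread.
- tray: Fixed open white parts tray, 200 mm (its x) by 150 mm outside, 22 mm high, walls and floor 4 mm thick. Origin: centre of its underside, at table level. A small washer lies near its corner at -x, +y; the rest of the floor is free, so the middle or the +x half takes the nut.
- spray: Bystander, leave alone: clear spray bottle, 80 mm wide, 212 mm high. Origin: centre of its underside.
- mould_cup: Bystander, leave alone: yellow plastic mould cup, 72 mm wide, 50 mm high. Origin: centre of its underside.
- jar: Bystander, leave alone: small glass jar with a black lid, 52 mm wide, 55 mm high. Origin: centre of its underside.
- tub: Bystander, leave alone: round green-glass tub, 76 mm wide, 45 mm high. Origin: centre of its underside.
- brush: Bystander, leave alone: brush lying on the bench. Origin: centre of its underside.
- spatula: Bystander, leave alone: spatula lying on the bench. Origin: centre of its underside.
- carton: Bystander, leave alone: white paper carton 70 x 100 x 60 mm. Origin: centre of its underside.
- washer: Bystander, leave alone: steel washer 30 mm wide, 5 mm thick, lying in the tray. Origin: centre of its underside.

How it is judged:
By the outcome, as a careful person would: the job done as asked, in the order asked, and still so for the second after the job is handed in, with the robot touching nothing.
It also fails if it takes over 67 s, if anything falls off the work surface, if the arm or the gripper's body presses on something with over 40 N, if the wrist force passes 120 N, or if a joint passes its speed limit or range.

## Working session

There is one attempt and no reset: what is moved stays moved. The work goes in short steps, Python scripts to look and compute and a tool call to move; the robot and the scene stay as the last step left them, time stands still between calls to the robot, and variables do not carry over. Pictures are saved under pics/ and viewed, at most 10 in all, crops included, and the job is handed in when it is done.

Besides the shell and the picture viewer there is one more tool, called after "Emit:" as a command line: name --argument value ..., lists and objects as JSON in quotes. apply_moves: Moves the arm, as the interface text tells. Its arguments: {"type":"object","properties":{"deltas":{"type":"array"}},"required":["deltas"]}

```bash
mkdir -p pics; ls
python3 - <<'E'
from plant import ctrl
import cv2,numpy as np
np.set_printoptions(precision=4,suppress=True)
print(ctrl.get_obs(), ctrl.hold_point_z)
for n in ("scene","top","wrist"):
    print(n,ctrl.camera_params(n))
    cv2.imwrite(f"pics/{n}0.png",ctrl.snapshot(n)[:,:,::-1])
E
```

```text
pics
{'clock': 0.0, 'joint_pos': array([ 82.1101,  20.5896,   0.6349,  -0.0194, -70.1364, -16.5085]), 'qvel': array([ 0.0652, -0.0278, -0.0019,  0.0543, -0.0242, -0.0169]), 'tau': array([ -0.0008, -58.2719,  29.3056,   6.9972,   0.0069,  -0.0002]), 'tool_pos': array([0.2786, 0.6143, 0.2257]), 'orientation': array([179.9075,  -0.0084, -24.405 ]), 'force': array([0.2469, 0.7928, 0.0187]), 'moment': array([-0.0058,  0.0065,  0.0094]), 'gripper_force': 0.0, 'opening': 0.08795131758771813} 0.0188
scene {'fx': 432.992584344389, 'fy': 432.992584344389, 'cx': 322.4875730929711, 'cy': 204.25722237265856, 'cam_to_world': array([[-0.679 , -0.463 ,  0.5698,  1.2362],
       [ 0.734 , -0.4121,  0.5399,  0.6183],
       [-0.0152,  0.7848,  0.6196,  0.818 ],
       [ 0.    ,  0.    ,  0.    ,  1.    ]])}
top {'fx': 483.49180622999313, 'fy': 483.49180622999313, 'cx': 319.9327629139489, 'cy': 198.60020472279683, 'cam_to_world': array([[ 0.0254,  0.9965, -0.0792,  0.4412],
       [-0.9996,  0.0263,  0.0097, -0.0045],
       [ 0.0118,  0.0789,  0.9968,  1.5796],
       [ 0.    ,  0.    ,  0.    ,  1.    ]])}
wrist {'fx': 314.07086273378604, 'fy': 314.07086273378604, 'cx': 319.4618738832148, 'cy': 198.67189851660748, 'mount': array([[-0.    ,  0.9671,  0.2543,  0.0666],
       [ 1.    , -0.0004,  0.0016, -0.0013],
       [ 0.0017,  0.2543, -0.9671, -0.1577],
       [ 0.    ,  0.    ,  0.    ,  1.    ]])}
```

View pics/top0.png

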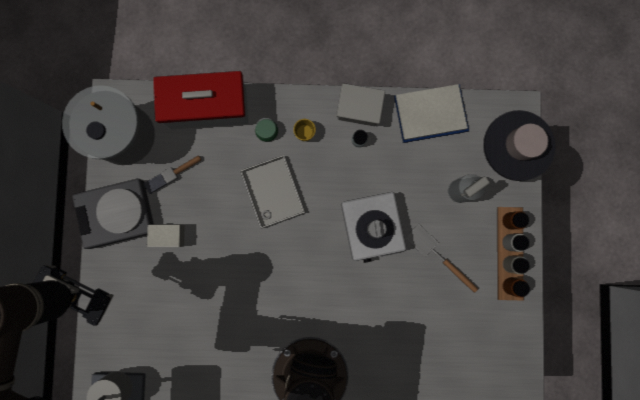

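View pics/scene0.png

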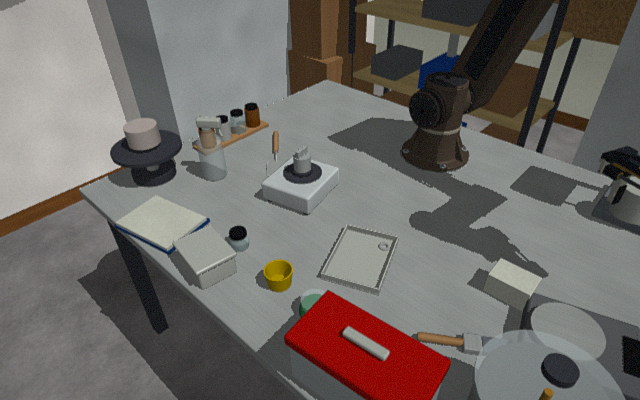

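The top view shows the mill at about (375,228) with the nut on it, and the tray centred near (274,191) with its washer at (267,214). I'll enlarge both views.

Run:
```python
import cv2,numpy as np
t=cv2.imread("pics/top0.png");s=cv2.imread("pics/scene0.png")
a=cv2.resize(t[180:270,330:420],(540,540),interpolation=cv2.INTER_CUBIC)
b=cv2.resize(s[135:195,270:330],(240,240),interpolation=cv2.INTER_CUBIC)
c=cv2.resize(t[150:235,235:315],None,fx=3,fy=3,interpolation=cv2.INTER_CUBIC)
o=np.zeros((540,790,3),np.uint8);o[:,:540]=a;o[:240,545:785]=b;o[245:500,545:785]=c
cv2.imwrite("pics/crop.png",o)
```

```text
(no output)
```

View pics/crop.png

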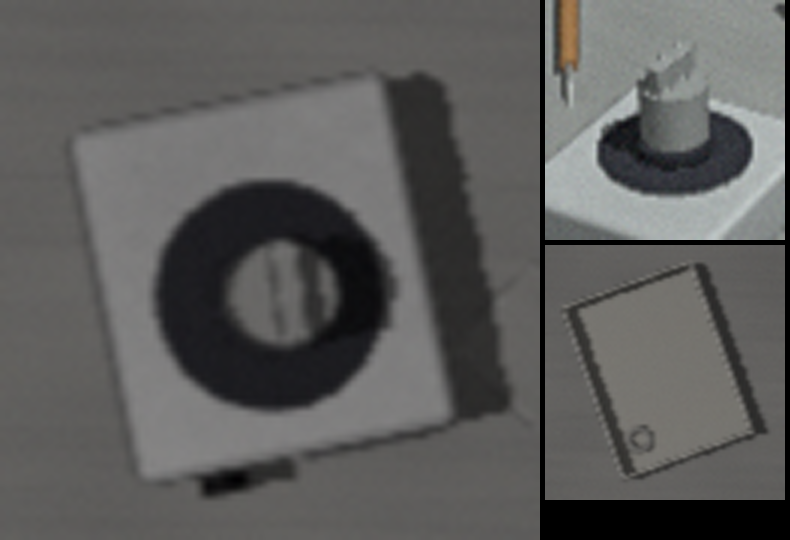

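```bash
cat > h.py <<'E'
import numpy as np
from plant import ctrl
from scipy.spatial.transform import Rotation as R
np.set_printoptions(precision=4,suppress=True)
def pix(name,uv,z,T=None):
    p=ctrl.camera_params(name)
    T=p["cam_to_world"] if T is None else T
    d=T[:3,:3]@np.array([(uv[0]-p["cx"])/p["fx"],-(uv[1]-p["cy"])/p["fy"],-1.])
    return T[:3,3]+d*(z-T[2,3])/d[2]
def wristT(o):
    M=np.eye(4);M[:3,:3]=R.from_euler("xyz",o["orientation"],degrees=True).as_matrix();M[:3,3]=o["tool_pos"]
    return M@ctrl.camera_params("wrist")["mount"]
def rel(o,pos,yaw=None):
    "tool-frame delta mm, yaw change about tool z"
    r=R.from_euler("xyz",o["orientation"],degrees=True)
    print("delta mm",r.inv().apply(np.array(pos)-o["tool_pos"])*1000)
    if yaw is not None: print("rotvec",(r.inv()*R.from_euler("xyz",[180,0,yaw],degrees=True)).as_rotvec(degrees=True))
E
python3 - <<'E'
from h import *
print("nut",pix("top",(377.2,229),.133))
print("nut scene",pix("scene",(302,157),.133))
c=[pix("top",u,.022) for u in [(242.7,171.7),(287.7,156.7),(308.7,212.3),(264,227.7)]]
for x in c: print(x)
print("tray",np.mean(c,0))
for a in (0,1): print(np.linalg.norm(c[a]-c[a+1]))
# mill housing corners z=.07
m=[pix("top",(330+u/6,180+v/6),.07) for u,v in [(75,140),(380,73),(450,420),(145,480)]]
print(np.array(m))
for u in [(268,240),(284,345)]: print("bar",pix("top",(330+u[0]/6,180+u[1]/6),.155))
E
```

```text
nut [ 0.4694 -0.1922  0.133 ]
nut scene [ 0.4806 -0.1777  0.133 ]
[0.6457 0.2326 0.022 ]
[0.6988 0.0885 0.022 ]
[0.5197 0.0153 0.022 ]
[0.4664 0.1575 0.022 ]
tray [0.5826 0.1235 0.022 ]
0.15359075856914328
0.19347898351365553
[[ 0.5481 -0.0903  0.07  ]
 [ 0.5874 -0.2493  0.07  ]
 [ 0.4076 -0.2881  0.07  ]
 [ 0.3728 -0.1304  0.07  ]]
bar [ 0.4953 -0.1815  0.155 ]
bar [ 0.4441 -0.1902  0.155 ]
```

Run:
```python
from h import *
o=ctrl.get_obs()
rel(o,[.5,.3,.30],10); rel(o,[.50,.1,.3],10);rel(o,[.472,-.19,.25],10)
```

```text
delta mm [331.4343 194.9795 -73.8734]
rotvec [  0.0741   0.0132 -34.398 ]
delta mm [414.0487 377.1189 -73.6262]
rotvec [  0.0741   0.0132 -34.398 ]
delta mm [508.3322 652.723  -23.2571]
rotvec [  0.0741   0.0132 -34.398 ]
```

Emit:
apply_moves --deltas '[{"fingers": 60,"delta_pos": [40,20,-70],"angular": [0,0,-4]},{"fingers": 60,"delta_pos": [80,45,-74],"angular": [0,0,-8]},{"fingers": 60,"delta_pos": [120,70,-74],"angular": [0,0,-12]},{"fingers": 60,"delta_pos": [160,95,-74],"angular": [0,0,-16]},{"fingers": 60,"delta_pos": [200,120,-74],"angular": [0,0,-20]},{"fingers": 60,"delta_pos": [240,145,-74],"angular": [0,0,-24]},{"fingers": 60,"delta_pos": [280,170,-74],"angular": [0,0,-28]},{"fingers": 60,"delta_pos": [320,190,-74],"angular": [0,0,-32]},{"fingers": 60,"delta_pos": [340,220,-74],"angular": [0,0,-34.4]},{"fingers": 60,"delta_pos": [360,260,-74],"angular": [0,0,-34.4]}]'

```text
clock: 1.15
tool_pos: [0.5, 0.2277, 0.2997]
orientation: [180.0, 0.1, 10.0]
force: [0.4, -0.3, 0.8]
opening: 0.06
gripper_force: 0.0
```

Run:
```python
from h import *
o=ctrl.get_obs();print(o)
rel(o,[.472,-.19,.25],10)
```

```text
{'clock': 1.15, 'joint_pos': array([ 44.9162,   6.4153,  -8.4451,  -0.0009, -75.2153,  55.1294]), 'qvel': array([-34.567 , -19.5813, -22.3854,  -0.1091,   2.9211,  32.5141]), 'tau': array([  4.8604, -36.9531,  31.5869,   7.0241,   0.0022,  -0.4862]), 'tool_pos': array([0.5   , 0.2277, 0.2997]), 'orientation': array([179.9574,   0.0626,  10.0454]), 'force': array([ 0.4236, -0.296 ,  0.7628]), 'moment': array([-0.0975, -0.0799,  0.0241]), 'gripper_force': 0.0, 'opening': 0.05997601305172194}
delta mm [-100.3525  406.3575   50.1041]
rotvec [0.0426 0.0626 0.0454]
```

Emit:
apply_moves --deltas '[{"fingers": 60,"delta_pos": [-10,40,0],"angular": [0,0,0]},{"fingers": 60,"delta_pos": [-20,85,0],"angular": [0,0,0]},{"fingers": 60,"delta_pos": [-30,130,0],"angular": [0,0,0]},{"fingers": 60,"delta_pos": [-40,175,5],"angular": [0,0,0]},{"fingers": 60,"delta_pos": [-50,220,10],"angular": [0,0,0]},{"fingers": 60,"delta_pos": [-65,265,20],"angular": [0,0,0]},{"fingers": 60,"delta_pos": [-75,310,30],"angular": [0,0,0]},{"fingers": 60,"delta_pos": [-90,355,40],"angular": [0,0,0]},{"fingers": 60,"delta_pos": [-98,395,48],"angular": [0,0,0]},{"fingers": 60,"delta_pos": [-98,395,48],"angular": [0,0,0]}]'

```text
clock: 2.15
tool_pos: [0.4698, -0.1804, 0.251]
orientation: [-180.0, 0.2, 9.7]
force: [-0.4, 0.1, 0.1]
opening: 0.0601
gripper_force: 0.0
```

Emit:
apply_moves --deltas '[{"fingers": 60,"delta_pos": [0,0,0],"angular": [0,0,0]},{"fingers": 60,"delta_pos": [0,0,0],"angular": [0,0,0]}]'

```text
clock: 2.35
tool_pos: [0.4715, -0.1764, 0.2527]
orientation: [-180.0, -0.0, 10.0]
force: [0.6, 0.2, -0.1]
opening: 0.0601
gripper_force: 0.0
```

Run:
```python
from h import *
import cv2
o=ctrl.get_obs();im=ctrl.snapshot("wrist");np.save("o1.npy",o,allow_pickle=True)
print(o["tool_pos"],o["orientation"],o["force"],o["joint_pos"])
cv2.imwrite("pics/w1.png",im[:,:,::-1])
```

```text
[ 0.4715 -0.1764  0.2527] [-179.9978   -0.0128   10.0127] [ 0.5625  0.1953 -0.1375] [  1.8859   3.1966 -18.1426  -0.0043 -68.6485  98.1283]
```

View pics/w1.png

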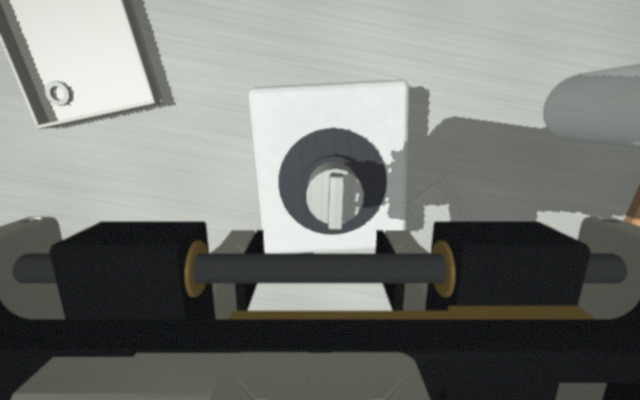

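The bar shows at about (336,172)–(336,229); enlarging to read its axis.

Run:
```python
import cv2
s=cv2.imread("pics/w1.png")[145:240,280:390]
cv2.imwrite("pics/w1c.png",cv2.resize(s,None,fx=6,fy=6,interpolation=cv2.INTER_CUBIC))
```

```text
(no output)
```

View pics/w1c.png

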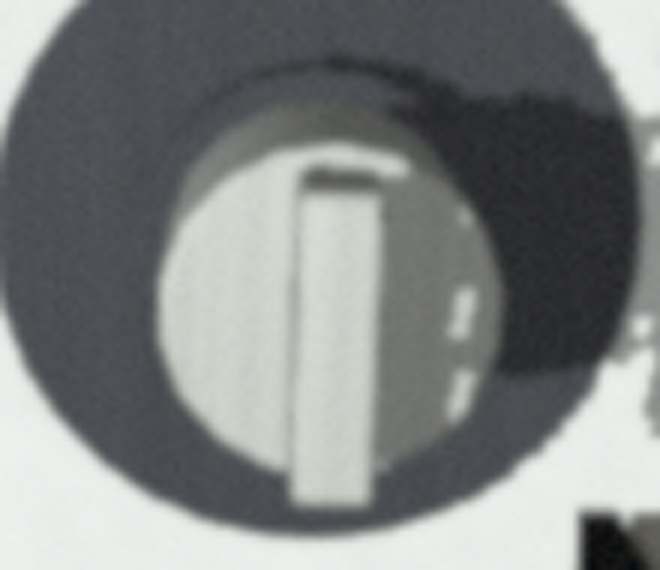

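Run:
```python
from h import *
o=np.load("o1.npy",allow_pickle=True).item();T=wristT(o)
c=np.array([pix("wrist",(279.9+u/6,144.9+v/6),.155,T) for u,v in [(300,193),(381,195),(290,506),(372,506)]])
print(c, c.mean(0)); 
d=(c[0]+c[1]-c[2]-c[3])/2; e=(c[0]+c[2]-c[1]-c[3])/2
print(np.linalg.norm(d),np.linalg.norm(e)); yaw=np.degrees(np.arctan2(d[1],d[0])); print(yaw)
m=c.mean(0); rel(ctrl.get_obs(),[m[0],m[1],.20],yaw)
# cap circle centre, z=.133
```

```text
[[ 0.4915 -0.1792  0.155 ]
 [ 0.4931 -0.1903  0.155 ]
 [ 0.4463 -0.1861  0.155 ]
 [ 0.4483 -0.1978  0.155 ]] [ 0.4698 -0.1884  0.155 ]
0.045553356316052396 0.01146978915665489
9.08516476577374
delta mm [-4.0107 11.8187 52.8446]
rotvec [ 0.0009 -0.0316  0.9764]
```

Emit:
apply_moves --deltas '[{"fingers": 40,"delta_pos": [-4,12.4,20],"angular": [0,0,1]},{"fingers": 40,"delta_pos": [-4,12.4,50],"angular": [0,0,1]},{"fingers": 40,"delta_pos": [-4,12.4,75],"angular": [0,0,1]},{"fingers": 40,"delta_pos": [-4,12.4,95],"angular": [0,0,1]},{"fingers": 40,"delta_pos": [-4,12.4,105],"angular": [0,0,1]},{"fingers": 40,"delta_pos": [-4,12.4,110],"angular": [0,0,1]},{"fingers": 40,"delta_pos": [-4,12.4,114],"angular": [0,0,1]},{"fingers": 40,"delta_pos": [-4,12.4,115.5],"angular": [0,0,1]},{"fingers": 40,"delta_pos": [-4,12.4,115.5],"angular": [0,0,1]}]'

```text
clock: 3.3
tool_pos: [0.47, -0.1896, 0.1376]
orientation: [180.0, -0.1, 9.0]
force: [0.6, -0.2, 0.9]
opening: 0.0402
gripper_force: 0.0
```

Run:
```python
from h import *
import cv2
o=ctrl.get_obs();im=ctrl.snapshot("wrist")
print(o["tool_pos"],o["orientation"],o["force"],o["moment"],o["joint_pos"])
cv2.imwrite("pics/w2.png",cv2.resize(im[150:400,220:460,::-1],None,fx=2.4,fy=2.4))
rel(o,[.4697,-.189,.137],9.1)
```

```text
[ 0.47   -0.1896  0.1376] [179.9865  -0.0526   9.0165] [ 0.6494 -0.2167  0.9184] [-0.1222  0.0107 -0.0109] [  0.2679   9.272  -27.4087   0.0066 -53.2653  98.7447]
delta mm [-0.1854 -0.6769  0.583 ]
rotvec [ 0.0135 -0.0526 -0.0835]
```

View pics/w2.png

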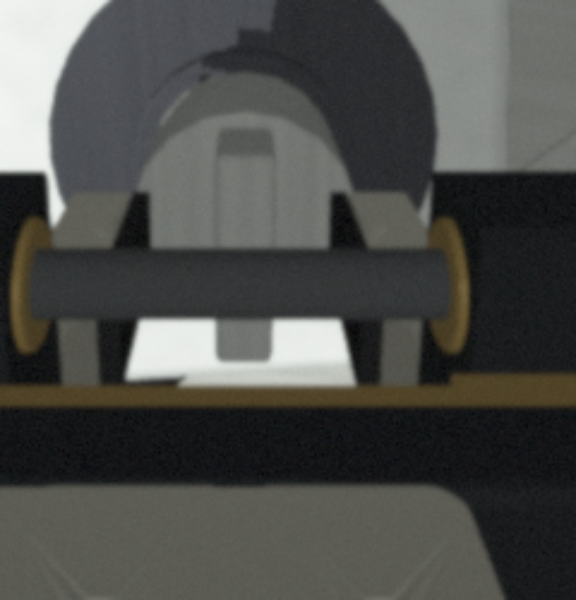

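The bar is at x≈217–273, centred about 1 mm to the right (tool +y) of the finger gap (150–331). I'll shift and close.

Emit:
apply_moves --deltas '[{"fingers": 40,"delta_pos": [0,0.9,0],"angular": [0,0,0]},{"fingers": 22,"delta_pos": [0,0.9,0],"angular": [0,0,0]},{"fingers": 15,"delta_pos": [0,0.9,0],"angular": [0,0,0]},{"fingers": 13,"delta_pos": [0,0.9,0],"angular": [0,0,0]},{"fingers": 12,"delta_pos": [0,0.9,0],"angular": [0,0,0]},{"fingers": 10,"delta_pos": [0,0.9,0],"angular": [0,0,0]}]'

```text
clock: 3.95
tool_pos: [0.4697, -0.1907, 0.1371]
orientation: [180.0, 0.0, 9.0]
force: [0.8, -1.2, -0.1]
opening: 0.0117
gripper_force: 30.0
```

Emit:
apply_moves --deltas '[{"fingers": 0,"delta_pos": [0,0,0],"angular": [0,0,0]},{"fingers": 0,"delta_pos": [0,0,0],"angular": [0,0,0]},{"fingers": 0,"delta_pos": [0,0,0],"angular": [0,0,0]},{"fingers": 0,"delta_pos": [0,0,0],"angular": [0,0,0]}]'

```text
clock: 4.35
tool_pos: [0.4697, -0.1907, 0.1371]
orientation: [180.0, 0.0, 9.0]
force: [-0.0, -2.3, 1.0]
opening: 0.0119
gripper_force: 30.0
```

```bash
cat > s.py <<'E'
from h import *
o=ctrl.get_obs()
for k in ("tool_pos","orientation","force","moment","opening","gripper_force"): print(k,o[k])
E
python3 s.py
```

```text
tool_pos [ 0.4697 -0.1907  0.1371]
orientation [179.993    0.0003   9.0016]
force [-0.0223 -2.2942  1.0412]
moment [-0.6759 -0.0672 -0.1085]
opening 0.011897578326759469
gripper_force 29.98905748128891
```

Emit:
apply_moves --deltas '[{"fingers": 0,"delta_pos": [0,0,0],"angular": [0,0,2]},{"fingers": 0,"delta_pos": [0,0,-0.1],"angular": [0,0,4]},{"fingers": 0,"delta_pos": [0,0,-0.2],"angular": [0,0,6]},{"fingers": 0,"delta_pos": [0,0,-0.3],"angular": [0,0,8]},{"fingers": 0,"delta_pos": [0,0,-0.4],"angular": [0,0,10]},{"fingers": 0,"delta_pos": [0,0,-0.4],"angular": [0,0,10]}]'

```text
clock: 4.95
tool_pos: [0.4701, -0.1905, 0.1379]
orientation: [180.0, -0.0, -1.0]
force: [-0.4, 0.6, 2.7]
opening: 0.0114
gripper_force: 30.0
```

```bash
python3 s.py
```

```text
tool_pos [ 0.4701 -0.1905  0.1379]
orientation [179.9942  -0.0449  -0.9971]
force [-0.3946  0.6356  2.7408]
moment [0.0669 0.0592 0.0286]
opening 0.011448819645812996
gripper_force 29.99062478542328
```

Emit:
apply_moves --deltas '[{"fingers": 0,"delta_pos": [0,0,-0.2],"angular": [0,0,3]},{"fingers": 0,"delta_pos": [0,0,-0.4],"angular": [0,0,6]},{"fingers": 0,"delta_pos": [0,0,-0.6],"angular": [0,0,9]},{"fingers": 0,"delta_pos": [0,0,-0.8],"angular": [0,0,12]},{"fingers": 0,"delta_pos": [0,0,-1],"angular": [0,0,15]}]'

```text
clock: 5.45
tool_pos: [0.4705, -0.1907, 0.1391]
orientation: [-180.0, -0.1, -16.0]
force: [1.2, -0.3, 4.4]
opening: 0.0119
gripper_force: 30.0
```

```bash
python3 s.py
```

```text
tool_pos [ 0.4705 -0.1907  0.1391]
orientation [-179.9979   -0.0902  -16.0167]
force [ 1.2351 -0.2554  4.368 ]
moment [-0.0643 -0.0856  0.0482]
opening 0.01188700125230395
gripper_force 30.004181563854218
```

Emit:
apply_moves --deltas '[{"fingers": 0,"delta_pos": [0,0,-0.5],"angular": [0,0,4]},{"fingers": 0,"delta_pos": [0,0,-1],"angular": [0,0,8]},{"fingers": 0,"delta_pos": [0,0,-1.5],"angular": [0,0,12]},{"fingers": 0,"delta_pos": [0,0,-1.9],"angular": [0,0,16]},{"fingers": 0,"delta_pos": [0,0,-2.2],"angular": [0,0,20]}]'

```text
clock: 5.95
tool_pos: [0.4703, -0.1906, 0.1411]
orientation: [-180.0, -0.1, -36.1]
force: [0.7, 0.4, 3.5]
opening: 0.0115
gripper_force: 30.0
```

```bash
python3 s.py
```

```text
tool_pos [ 0.4703 -0.1906  0.1411]
orientation [-179.9748   -0.0607  -36.0653]
force [0.7346 0.3983 3.5055]
moment [-0.0115  0.0062  0.0617]
opening 0.011490885188311808
gripper_force 30.000100135803223
```

Emit:
apply_moves --deltas '[{"fingers": 0,"delta_pos": [0,0,-0.3],"angular": [0,0,4]},{"fingers": 0,"delta_pos": [0,0,-0.6],"angular": [0,0,8]},{"fingers": 0,"delta_pos": [0,0,-0.9],"angular": [0,0,12]},{"fingers": 0,"delta_pos": [0,0,-1.2],"angular": [0,0,16]},{"fingers": 0,"delta_pos": [0,0,-1.5],"angular": [0,0,20]}]'

```text
clock: 6.45
tool_pos: [0.4702, -0.1906, 0.1426]
orientation: [-180.0, -0.0, -56.1]
force: [-0.1, 0.3, 1.3]
opening: 0.0119
gripper_force: 30.0
```

```bash
python3 s.py
```

```text
tool_pos [ 0.4702 -0.1906  0.1426]
orientation [-179.9534   -0.0405  -56.0755]
force [-0.1372  0.308   1.2755]
moment [-0.0201 -0.1004  0.039 ]
opening 0.011930844050401691
gripper_force 29.992370903491974
```

Emit:
apply_moves --deltas '[{"fingers": 0,"delta_pos": [0,0,-0.3],"angular": [0,0,4]},{"fingers": 0,"delta_pos": [0,0,-0.6],"angular": [0,0,8]},{"fingers": 0,"delta_pos": [0,0,-0.9],"angular": [0,0,12]},{"fingers": 0,"delta_pos": [0,0,-1.2],"angular": [0,0,16]},{"fingers": 0,"delta_pos": [0,0,-1.5],"angular": [0,0,20]}]'

```text
clock: 6.95
tool_pos: [0.4697, -0.1904, 0.1434]
orientation: [180.0, 0.0, -76.1]
force: [1.0, 0.6, -1.5]
opening: 0.0121
gripper_force: 30.0
```

```bash
python3 s.py
```

```text
tool_pos [ 0.4697 -0.1904  0.1434]
orientation [179.9995   0.023  -76.0975]
force [ 0.9972  0.5525 -1.4818]
moment [ 0.1377 -0.3783 -0.031 ]
opening 0.012104792643340377
gripper_force 29.989806711673737
```

Emit:
apply_moves --deltas '[{"fingers": 0,"delta_pos": [0,0,-0.2],"angular": [0,0,4]},{"fingers": 0,"delta_pos": [0,0,-0.4],"angular": [0,0,8]},{"fingers": 0,"delta_pos": [0,0,-0.6],"angular": [0,0,12]},{"fingers": 0,"delta_pos": [0,0,-0.9],"angular": [0,0,16]},{"fingers": 0,"delta_pos": [0,0,-1.2],"angular": [0,0,20]}]'

```text
clock: 7.45
tool_pos: [0.4704, -0.1903, 0.1451]
orientation: [-179.9, 0.0, -96.1]
force: [1.2, 0.8, 1.9]
opening: 0.0117
gripper_force: 30.0
```

```bash
python3 s.py
```

```text
tool_pos [ 0.4704 -0.1903  0.1451]
orientation [-179.9259    0.0273  -96.078 ]
force [1.1682 0.8036 1.9033]
moment [ 0.6791 -0.4595  0.0977]
opening 0.011701983897045154
gripper_force 29.9984148144722
```

Emit:
apply_moves --deltas '[{"fingers": 0,"delta_pos": [0,0,-0.4],"angular": [0,0,4]},{"fingers": 0,"delta_pos": [0,0,-0.8],"angular": [0,0,8]},{"fingers": 0,"delta_pos": [0,0,-1.2],"angular": [0,0,12]},{"fingers": 0,"delta_pos": [0,0,-1.6],"angular": [0,0,16]},{"fingers": 0,"delta_pos": [0,0,-1.9],"angular": [0,0,20]}]'

```text
clock: 7.95
tool_pos: [0.4705, -0.1903, 0.1471]
orientation: [-179.9, 0.1, -116.1]
force: [1.6, 1.1, 2.6]
opening: 0.0117
gripper_force: 30.0
```

```bash
python3 s.py
```

```text
tool_pos [ 0.4705 -0.1903  0.1471]
orientation [-179.9261    0.0546 -116.0742]
force [1.6139 1.13   2.5702]
moment [ 0.6123 -0.6312  0.04  ]
opening 0.011705384107998764
gripper_force 30.000303983688354
```

Emit:
apply_moves --deltas '[{"fingers": 0,"delta_pos": [0,0,-0.5],"angular": [0,0,4]},{"fingers": 0,"delta_pos": [0,0,-1],"angular": [0,0,8]},{"fingers": 0,"delta_pos": [0,0,-1.4],"angular": [0,0,12]},{"fingers": 0,"delta_pos": [0,0,-1.8],"angular": [0,0,16]},{"fingers": 0,"delta_pos": [0,0,-2.2],"angular": [0,0,20]}]'

```text
clock: 8.45
tool_pos: [0.4705, -0.1903, 0.1492]
orientation: [-179.9, 0.1, -136.1]
force: [1.3, 1.3, 1.7]
opening: 0.012
gripper_force: 30.0
```

```bash
python3 s.py
```

```text
tool_pos [ 0.4705 -0.1903  0.1492]
orientation [-179.9485    0.0775 -136.0783]
force [1.2842 1.3195 1.6943]
moment [ 0.4971 -0.7453  0.0414]
opening 0.011977943101636048
gripper_force 29.996116161346436
```

Emit:
apply_moves --deltas '[{"fingers": 0,"delta_pos": [0,0,-0.5],"angular": [0,0,4]},{"fingers": 0,"delta_pos": [0,0,-1],"angular": [0,0,8]},{"fingers": 0,"delta_pos": [0,0,-1.5],"angular": [0,0,12]},{"fingers": 0,"delta_pos": [0,0,-2],"angular": [0,0,16]},{"fingers": 0,"delta_pos": [0,0,-2.5],"angular": [0,0,16]}]'

```text
clock: 8.95
tool_pos: [0.4701, -0.1903, 0.1513]
orientation: [180.0, 0.0, -152.0]
force: [2.1, 1.4, -3.2]
opening: 0.0116
gripper_force: 30.0
```

```bash
python3 s.py
```

```text
tool_pos [ 0.4701 -0.1903  0.1513]
orientation [ 179.9945    0.0463 -151.9992]
force [ 2.0627  1.4454 -3.2336]
moment [ 0.2826 -1.0294  0.0124]
opening 0.0115877503964159
gripper_force 29.989306926727295
```

Emit:
apply_moves --deltas '[{"fingers": 0,"delta_pos": [0,0,-0.5],"angular": [0,0,2]},{"fingers": 0,"delta_pos": [0,0,-1],"angular": [0,0,4]},{"fingers": 0,"delta_pos": [0,0,-1.5],"angular": [0,0,4]},{"fingers": 0,"delta_pos": [0,0,-1.5],"angular": [0,0,4]}]'

```text
clock: 9.35
tool_pos: [0.47, -0.1904, 0.1528]
orientation: [180.0, 0.0, -155.9]
force: [2.8, 1.1, -3.4]
opening: 0.0117
gripper_force: 30.0
```

```bash
python3 s.py
```

```text
tool_pos [ 0.47   -0.1904  0.1528]
orientation [ 179.9907    0.0277 -155.853 ]
force [ 2.8126  1.1183 -3.4418]
moment [ 0.7356 -1.2978 -0.0438]
opening 0.011706422175135022
gripper_force 29.989456236362457
```

Emit:
apply_moves --deltas '[{"fingers": 0,"delta_pos": [-0.6,0,-0.5],"angular": [0,0,0]},{"fingers": 0,"delta_pos": [-0.6,0,-1],"angular": [0,0,0]},{"fingers": 0,"delta_pos": [-0.6,0,-1.5],"angular": [0,0,0]},{"fingers": 0,"delta_pos": [-0.6,0,-1.5],"angular": [0,0,0]}]'

```text
clock: 9.75
tool_pos: [0.4702, -0.1904, 0.1545]
orientation: [180.0, -0.0, -156.0]
force: [1.1, 0.0, -2.5]
opening: 0.0118
gripper_force: 30.0
```

```bash
python3 s.py
```

```text
tool_pos [ 0.4702 -0.1904  0.1545]
orientation [ 179.9991   -0.0037 -155.9816]
force [ 1.0863  0.0105 -2.546 ]
moment [ 0.4926 -0.8321  0.0351]
opening 0.011805109671439506
gripper_force 29.98932123184204
```

Emit:
apply_moves --deltas '[{"fingers": 0,"delta_pos": [-0.8,0,-1],"angular": [0,0,0]},{"fingers": 0,"delta_pos": [-0.8,0,-2.5],"angular": [0,0,0]},{"fingers": 0,"delta_pos": [-0.8,0,-4],"angular": [0,0,0]},{"fingers": 0,"delta_pos": [-0.8,0,-6],"angular": [0,0,0]},{"fingers": 0,"delta_pos": [-0.8,0,-8],"angular": [0,0,0]}]'

```text
clock: 10.25
tool_pos: [0.4709, -0.1901, 0.1627]
orientation: [180.0, -0.0, -156.0]
force: [-0.9, -0.3, -2.1]
opening: 0.0117
gripper_force: 30.0
```

```bash
python3 s.py
```

```text
tool_pos [ 0.4709 -0.1901  0.1627]
orientation [ 179.9996   -0.0104 -155.9977]
force [-0.9026 -0.3304 -2.0946]
moment [ 0.0674 -0.1472  0.0115]
opening 0.011705805850632828
gripper_force 29.989065527915955
```

Free. Lifting well clear, then across to the tray.

Emit:
apply_moves --deltas '[{"fingers": 0,"delta_pos": [0,0,-3],"angular": [0,0,0]},{"fingers": 0,"delta_pos": [0,0,-8],"angular": [0,0,0]},{"fingers": 0,"delta_pos": [0,0,-14],"angular": [0,0,0]},{"fingers": 0,"delta_pos": [0,0,-22],"angular": [0,0,0]},{"fingers": 0,"delta_pos": [0,0,-32],"angular": [0,0,0]},{"fingers": 0,"delta_pos": [0,0,-44],"angular": [0,0,0]},{"fingers": 0,"delta_pos": [0,0,-56],"angular": [0,0,0]},{"fingers": 0,"delta_pos": [0,0,-64],"angular": [0,0,0]},{"fingers": 0,"delta_pos": [0,0,-68],"angular": [0,0,0]},{"fingers": 0,"delta_pos": [0,0,-68],"angular": [0,0,0]}]'

```text
clock: 11.25
tool_pos: [0.4713, -0.19, 0.2311]
orientation: [-180.0, 0.1, -156.0]
force: [-0.2, -0.4, -1.2]
opening: 0.012
gripper_force: 30.0
```

```bash
python3 s.py
python3 - <<'E'
from h import *
o=ctrl.get_obs(); print(o["joint_pos"])
rel(o,[.597,.127,.19],-156)
E
```

```text
tool_pos [ 0.4713 -0.19    0.2311]
orientation [-179.9747    0.0565 -155.9968]
force [-0.1995 -0.3684 -1.1729]
moment [ 0.066  -0.1353  0.0158]
opening 0.012011876834819102
gripper_force 29.989190697669983
[  0.2155   4.4829 -19.6354   0.0004 -65.8199 -66.2124]
delta mm [-243.7739  238.4916   41.2184]
rotvec [-0.0253  0.0565  0.0032]
```

Emit:
apply_moves --deltas '[{"fingers": 0,"delta_pos": [-10,10,0],"angular": [0,0,0]},{"fingers": 0,"delta_pos": [-30,30,0],"angular": [0,0,0]},{"fingers": 0,"delta_pos": [-60,59,0],"angular": [0,0,0]},{"fingers": 0,"delta_pos": [-92,90,0],"angular": [0,0,0]},{"fingers": 0,"delta_pos": [-125,122,0],"angular": [0,0,0]},{"fingers": 0,"delta_pos": [-158,154,0],"angular": [0,0,0]},{"fingers": 0,"delta_pos": [-190,186,10],"angular": [0,0,0]},{"fingers": 0,"delta_pos": [-218,214,20],"angular": [0,0,0]},{"fingers": 0,"delta_pos": [-236,231,32],"angular": [0,0,0]},{"fingers": 0,"delta_pos": [-244,238.5,41],"angular": [0,0,0]}]'

```text
clock: 12.25
tool_pos: [0.5969, 0.1299, 0.1874]
orientation: [180.0, -0.1, -155.9]
force: [-0.2, -0.4, -1.6]
opening: 0.0117
gripper_force: 30.0
```

Emit:
apply_moves --deltas '[{"fingers": 0,"delta_pos": [0,0,20],"angular": [0,0,0]},{"fingers": 0,"delta_pos": [0,0,45],"angular": [0,0,0]},{"fingers": 0,"delta_pos": [0,0,60],"angular": [0,0,0]},{"fingers": 0,"delta_pos": [0,0,70],"angular": [0,0,0]},{"fingers": 0,"delta_pos": [0,0,70],"angular": [0,0,0]},{"fingers": 0,"delta_pos": [0,0,70],"angular": [0,0,0]}]'

```text
clock: 12.85
tool_pos: [0.5972, 0.1271, 0.1199]
orientation: [-180.0, 0.0, -156.0]
force: [0.2, -0.3, -1.9]
opening: 0.012
gripper_force: 30.0
```

```bash
python3 s.py
python3 - <<'E'
from h import *
import cv2
a=ctrl.snapshot("scene")[200:330,280:430,::-1];b=ctrl.snapshot("top")[140:240,220:320,::-1]
o=np.zeros((400,790,3),np.uint8)
a=cv2.resize(a,(450,390));o[:390,:450]=a;o[:330,455:785]=cv2.resize(b,(330,330))
cv2.imwrite("pics/p1.png",o)
E
```

```text
tool_pos [0.5972 0.1271 0.1199]
orientation [-179.9838    0.0194 -155.9957]
force [ 0.161  -0.3387 -1.8698]
moment [ 0.071  -0.2024 -0.0095]
opening 0.011961374745729428
gripper_force 29.989188015460968
```

View pics/p1.png

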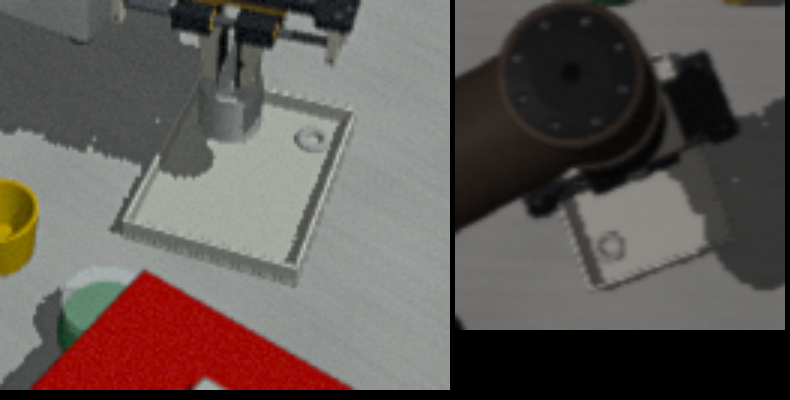

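The nut hangs upright over the tray, clear of the washer. I'll lower it slowly, watching the force.

Emit:
apply_moves --deltas '[{"fingers": 0,"delta_pos": [0,0,12],"angular": [0,0,0]},{"fingers": 0,"delta_pos": [0,0,28],"angular": [0,0,0]},{"fingers": 0,"delta_pos": [0,0,42],"angular": [0,0,0]},{"fingers": 0,"delta_pos": [0,0,52],"angular": [0,0,0]},{"fingers": 0,"delta_pos": [0,0,57],"angular": [0,0,0]},{"fingers": 0,"delta_pos": [0,0,60],"angular": [0,0,0]},{"fingers": 0,"delta_pos": [0,0,61],"angular": [0,0,0]},{"fingers": 0,"delta_pos": [0,0,61],"angular": [0,0,0]}]'

```text
clock: 13.75
tool_pos: [0.5972, 0.1272, 0.0588]
orientation: [-180.0, 0.0, -156.0]
force: [0.4, -0.5, -1.9]
opening: 0.012
gripper_force: 30.0
```

Emit:
apply_moves --deltas '[{"fingers": 0,"delta_pos": [0,0,0.4],"angular": [0,0,0]},{"fingers": 0,"delta_pos": [0,0,0.8],"angular": [0,0,0]},{"fingers": 0,"delta_pos": [0,0,1.2],"angular": [0,0,0]},{"fingers": 0,"delta_pos": [0,0,1.6],"angular": [0,0,0]},{"fingers": 0,"delta_pos": [0,0,1.6],"angular": [0,0,0]}]'

```text
clock: 14.25
tool_pos: [0.5968, 0.1271, 0.0569]
orientation: [180.0, -0.0, -156.0]
force: [-0.9, 0.2, -1.8]
opening: 0.0122
gripper_force: 30.0
```

Emit:
apply_moves --deltas '[{"fingers": 0,"delta_pos": [0,0,0.3],"angular": [0,0,0]},{"fingers": 0,"delta_pos": [0,0,0.6],"angular": [0,0,0]},{"fingers": 0,"delta_pos": [0,0,0.9],"angular": [0,0,0]},{"fingers": 0,"delta_pos": [0,0,0.9],"angular": [0,0,0]}]'

```text
clock: 14.65
tool_pos: [0.5969, 0.1271, 0.0559]
orientation: [180.0, -0.0, -156.0]
force: [-0.7, -0.6, -1.5]
opening: 0.0118
gripper_force: 30.0
```

Emit:
apply_moves --deltas '[{"fingers": 0,"delta_pos": [0,0,0.3],"angular": [0,0,0]},{"fingers": 0,"delta_pos": [0,0,0.6],"angular": [0,0,0]},{"fingers": 0,"delta_pos": [0,0,0.6],"angular": [0,0,0]}]'

```text
clock: 14.95
tool_pos: [0.5969, 0.1271, 0.0553]
orientation: [-180.0, -0.0, -156.0]
force: [-0.2, -0.1, -2.4]
opening: 0.0119
gripper_force: 30.0
```

Emit:
apply_moves --deltas '[{"fingers": 0,"delta_pos": [0,0,0.3],"angular": [0,0,0]},{"fingers": 0,"delta_pos": [0,0,0.6],"angular": [0,0,0]},{"fingers": 0,"delta_pos": [0,0,0.6],"angular": [0,0,0]}]'

```text
clock: 15.25
tool_pos: [0.5969, 0.1271, 0.0547]
orientation: [180.0, -0.0, -156.0]
force: [-0.9, -0.2, -2.1]
opening: 0.0115
gripper_force: 30.0
```

Emit:
apply_moves --deltas '[{"fingers": 0,"delta_pos": [0,0,0.3],"angular": [0,0,0]},{"fingers": 0,"delta_pos": [0,0,0.6],"angular": [0,0,0]},{"fingers": 0,"delta_pos": [0,0,0.6],"angular": [0,0,0]}]'

```text
clock: 15.55
tool_pos: [0.597, 0.1272, 0.0546]
orientation: [-180.0, 0.0, -156.0]
force: [-1.6, -0.1, 4.5]
opening: 0.0119
gripper_force: 30.0
```

Contact. I'll open gently without moving, then retreat straight up.

Emit:
apply_moves --deltas '[{"fingers": 12,"delta_pos": [0,0,-0.2],"angular": [0,0,0]},{"fingers": 14,"delta_pos": [0,0,-0.2],"angular": [0,0,0]},{"fingers": 17,"delta_pos": [0,0,-0.2],"angular": [0,0,0]},{"fingers": 22,"delta_pos": [0,0,-0.2],"angular": [0,0,0]},{"fingers": 30,"delta_pos": [0,0,-0.2],"angular": [0,0,0]},{"fingers": 36,"delta_pos": [0,0,-0.2],"angular": [0,0,0]},{"fingers": 36,"delta_pos": [0,0,-0.2],"angular": [0,0,0]}]'

```text
clock: 16.25
tool_pos: [0.5969, 0.1271, 0.0543]
orientation: [-180.0, -0.0, -156.0]
force: [0.1, 0.5, -1.2]
opening: 0.0351
gripper_force: 0.0
```

Emit:
apply_moves --deltas '[{"fingers": 36,"delta_pos": [0,0,-5],"angular": [0,0,0]},{"fingers": 36,"delta_pos": [0,0,-15],"angular": [0,0,0]},{"fingers": 36,"delta_pos": [0,0,-30],"angular": [0,0,0]},{"fingers": 36,"delta_pos": [0,0,-55],"angular": [0,0,0]},{"fingers": 36,"delta_pos": [0,0,-85],"angular": [0,0,0]},{"fingers": 36,"delta_pos": [0,0,-110],"angular": [0,0,0]},{"fingers": 36,"delta_pos": [0,0,-130],"angular": [0,0,0]},{"fingers": 36,"delta_pos": [0,0,-140],"angular": [0,0,0]},{"fingers": 36,"delta_pos": [0,0,-140],"angular": [0,0,0]},{"fingers": 36,"delta_pos": [0,0,-140],"angular": [0,0,0]}]'

```text
clock: 17.25
tool_pos: [0.5964, 0.127, 0.1938]
orientation: [180.0, -0.0, -156.0]
force: [-0.6, 0.8, -0.5]
opening: 0.0362
gripper_force: 0.0
```

Run:
```python
from h import *
import cv2
a=ctrl.snapshot("scene")[150:330,230:430,::-1];b=ctrl.snapshot("wrist")[:,:,::-1]
o=np.zeros((400,790,3),np.uint8)
o[:360,:400]=cv2.resize(a,(400,360));o[:240,405:789]=cv2.resize(b,(384,240))
cv2.imwrite("pics/p2.png",o)
```

```text
(no output)
```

View pics/p2.png

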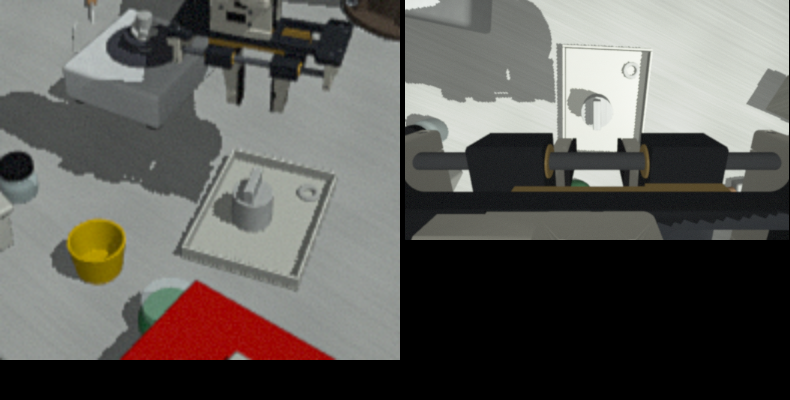

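The nut stands upright in the tray at about (253,205), clear of the walls and of the washer at (308,192). The bare spindle is visible on the mill at (143,25), and the gripper is clear.

```bash
python3 -c "
from plant import ctrl
print(ctrl.close_job())"
```

```text
the job is handed in; nothing more can be done
None
```

The cap nut is off the spindle and standing on its open rim in the white tray, clear of the walls and the washer; I handed the job in at about 17 s on the robot's clock, with the gripper touching nothing and no verdict returned.

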